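# Draw a tight cask bung with a screw-in puller

## Task

Draw the tight bung from the small oak cask: take the T-handled puller from its wooden block and screw it clockwise into the tapped bung until its collar is nipped down on the bung with no play left, but stop there, without driving the bung deeper or twisting it in its seat. Then draw the bung straight up out of its hole without tilting it, stand it gently upright in the metal tray with the puller still screwed in, and let go; leave the bottle, flask, glass and mallet where they are.

Things in the scene. Friction and masses are not known exactly. Their poses are not given: they have to be found in the camera images.
- puller_bar (a point): Centre of the puller's T bar: flat-sided steel, 90 mm long (x), 16 mm wide (y), 18 mm tall (z). The steel puller, 77 mm tall and 0.2 to 0.3 kg, starts upright in the block, hanging by its collar. Its axis is z, up; its stem under the bar is 14 mm thick.
- puller_collar (a point): Centre of the underside of the puller's round collar (34 mm across, 6 mm thick), 47 mm below the bar's centre; same axes. This face sits on the bung's face when the puller is fully home.
- puller_nose (a point): End of the puller's greased nose, 21 mm below the collar's underside, 68 mm below the bar's centre; same axes. It is 17 mm thick, tapered to 10 mm in its last 5 mm, with two right-hand threads half a turn apart, 24.6 mm across the crests, that begin 13 mm under the collar. Clockwise seen from above screws it in, 21 mm per turn. If it binds early, thread ends have met: turn back until it drops.
- bung_face (a point): Centre of the bung's top face; z is its axis, up. The bung is oak, 38 mm in diameter, with a brass-lined tapped blind hole in this face, 27 mm wide and 22 mm deep, with two threads (19 mm between crests) to match the puller. Where round the axis the threads start differs from bung to bung and is not given. The face starts 0 to 2 mm below the hole's rim.
- bung_foot (a point): Centre of the bung's underside, 36 mm below its face; same axes. Only friction holds the bung: 11 to 18 N up or down, 0.13 N m or more round; pressed while it twists, it creeps into the cask. Lifted 14 mm it is free. The nose meets the threads with the collar 2 to 13 mm above the face; from there 1.3 to 4.5 rad of turning nip the collar down. The thread has 2.4 mm of play.
- bung_mark (a point): A dark witness line across the edge of the bung's face, 18 mm from its centre, that starts in line with one on the rim of the hole: it shows whether the bung has been twisted in its seat.
- hole_mouth (a point): Centre of the rim of the bung hole, 39 mm wide, in a brass bush uppermost in the cask, 197 mm above the table. z up, x along the cask. The cask is fixed, 250 mm long, 184 mm thick at its middle, on a wooden cradle; its tap points to -x.
- stand: The fixed wooden block, 100 x 100 x 42 mm, with a hole 30 mm wide and 36 mm deep in the middle of its top, in which the puller stands. Origin: centre of its underside.
- tray_floor (a point): Centre of the floor of the fixed metal tray, 190 mm (x) by 150 mm (y) outside, walls 3 mm thick, rim 17 mm above this floor; the floor is 3 mm above the table.
- bottle: Bystander: brown sample bottle with a paper label, 72 mm thick, 155 mm tall. Origin: centre of its underside.
- flask: Bystander: slimmer brown bottle without a label, 60 mm thick, 140 mm tall. Origin: centre of its underside.
- tasting_glass: Bystander: stemmed tasting glass, 62 mm thick, 105 mm tall. Origin: centre of its underside.
- mallet: Bystander: wooden mallet lying on the table, head 64 mm thick and 100 mm long (y), handle 170 mm long to +x. Origin: under the middle of its head.
Mind the look-alikes: they are no part of the job. Of the things shaped like the part that bears puller_bar, the bare steel one is meant. Several things look just like the part that bears tray_floor: the one meant starts nearest to the robot's base.

How it is judged (in metres and radians):
On the way, in this order (a step that is already met when the one before it is completed fails the run):
1. the puller is screwed home in the bung, its collar less than 1.5 mm from the bung's face, with the bung still seated in its hole (z of puller_collar in the frame of bung_face below 0.0015 m and horizontal distance between puller_collar and bung_face below 0.004 m and distance of bung_face from where it was at the start of the episode below 0.005 m), for 0.2 s.
2. the bung, nipped on the puller (collar within 1.5 mm of its face), has been drawn up clear of the hole (its face 40 mm above the rim) (z of bung_face in the frame of hole_mouth above 0.04 m and z of puller_collar in the frame of bung_face below 0.0015 m and distance between puller_collar and bung_face below 0.006 m), for 0.1 s.
At the end, for the whole second after the job is handed in: the bung stands upright (within 6 degrees) and at rest on the tray's floor, the puller still screwed in it with its collar within 6 mm of the bung's face, and is let go (z of bung_face in the frame of tray_floor between 0.033 and 0.039 m and x of bung_face in the frame of tray_floor between -0.08 and 0.08 m and y of bung_face in the frame of tray_floor between -0.06 and 0.06 m and angle between bung_face's own z axis and vertical below 0.1 rad and distance between puller_collar and bung_face below 0.006 m and angle between puller_bar's own z axis and vertical below 0.25 rad and linear speed of bung below 0.02 m/s); the robot touches nothing.
It fails at once if the bung is driven more than 3 mm deeper into the cask (distance of bung_face from where it was at the start of the episode above 0.003 m and z of bung_face in the frame of hole_mouth below -0.001 m and horizontal distance between bung_face and hole_mouth below 0.03 m).
It fails at once if the bung is twisted in its seat, its witness line off by more than 6 mm (19 degrees) before it is drawn (distance of bung_mark from where it was at the start of the episode above 0.006 m and z of bung_face in the frame of hole_mouth below 0.001 m and horizontal distance between bung_face and hole_mouth below 0.03 m).
It fails at once if the bung is tilted by more than 8 degrees while in its hole (angle between bung_face's own z axis and vertical above 0.14 rad and z of bung_face in the frame of hole_mouth below 0.03 m and horizontal distance between bung_face and hole_mouth below 0.03 m).
It fails at once if the bung is dropped or banged into the tray (over 40 N) (contact force between bung and tray above 40 N).
It fails at once if the bottle, flask, glass or mallet is moved by more than 15 mm (distance of any of bottle, flask, tasting_glass, mallet from where it was at the start of the episode above 0.015 m).
It also fails if it takes over 72 s, if anything falls off the work surface, if the arm or the gripper's body presses on something with over 40 N, if the wrist force passes 120 N, or if a joint passes its speed limit or range.

## Robot

A 6-joint arm with a two-finger parallel gripper is mounted at the origin on the work surface. World frame = base frame: x ahead of the robot, y to its left, z up, the work surface at z = 0. Lengths are in mm, angles in degrees, forces in N, time in s.
With the tool pointing down it reaches from about 300 to 850 mm from the base axis. Payload 4.2 kg.
Tool frame: the origin (TCP) lies at the centre of the arm's flange, where the gripper is bolted on; the fingertips stand 191 mm ahead of it and the grasp point (between the pads) lies 172 mm ahead of it; y points along the fingers, x is the direction in which the jaws open and shut, and the axes are right-handed (so a half turn about y gives the same grasp; the last joint's range is limited). The gripper opens to 91 mm and grips with 3 to 60 N. Pads are 32 mm wide; open, the fingers measure 118 mm over their backs; the gripper's body (76 mm by 178 mm) begins 60 mm behind the grasp point.
Start: joints at [-77.063, 18.312, 89.639, -0, 72.044, -1.146], TCP at [139.914, -557.716, 404.776] pointing down, gripper open.
Joint ranges: [-177.97, 177.97], [-48.28, 115.42], [12.27, 149.76], [-77.06, 257.06], [2.81, 150.46], [-146.56, 146.56]. Speed limits (degrees/s): [147.25, 147.25, 180, 180, 180, 180].

## Interface

Orientations are given as [roll, pitch, yaw] about the fixed x, y, z axes, in that order (R = Rz(yaw) Ry(pitch) Rx(roll)).
In Python, from workcell import env gives the robot as it stands.
- The arm moves only by the tool carry_out, never from a script. Its argument "increments" is a list of rows, each a list of 3 entries, a list of its own where there are three numbers: the turn, a rotation vector about the tool's x, y, z in rad, then the shift along the tool's x, y, z in mm, then the closure, from 0 (fully open) to 1 (shut). In form: [[[wx, wy, wz], [dx, dy, dz], claw], ...]. A call has 1 to 10 rows; each row is the pose to reach, as a shift and turn from the pose commanded when the call began, along the tool's axes at that moment; what a row does not reach only later rows make up. A row lasts 1/12 s, in which the tool goes at most 41.7 mm and 7.16 degrees, less where a joint would pass 70% of its speed; a pose out of reach is approached as far as the arm can. A call with a gripper value outside its range is refused whole. The fingers move at their own pace and stop on an object; "force" is the grip in N (left out, the last holds). Time passes only in rows, so rows that repeat a pose let the fingers close. It gives the time, the measured TCP pose, the force and the opening at its end, in the units of the state.
- env.state(): the state, without advancing time (a new reading comes with each control period).
- env.grab_frame(name): name is "scene" or "side" or "wrist"; returns a dict with "frame" (384x512x3 uint8, blue, green, red), "z_map" (384x512 float32, mm along the optical axis (not along the pixel's ray), 0 where there is no reading), "camera_matrix" (3x3 intrinsics, pixels), "rvec" (rotation vector, rad) and "tvec" (3), from world to camera coordinates, as OpenCV has them; the wrist camera has in their place "hand_eye" (4x4, takes a point from camera to tool coordinates, whose origin is the TCP and whose axes are the tool frame's). Camera axes: x right, y down, z forward; pixel columns grow to the right and rows downward; lengths in mm; the calibration is good to about 2 mm. A picture is of the moment at which its call begins: read the wrist's pose just before it.
- env.job_done(): hands the job in, once; it reports no verdict.
The state is a dict: "time_s": time; "qpos": joint angles; "qvel": joint speeds; "effort": joint torques, N m; "ee_pos": TCP position; "ee_rot": TCP orientation; "force": force on the tool from outside, world axes, zero at the start; "torque": the same for the moment, N m; "gripper_width": finger opening in mm.
Only numpy, scipy, OpenCV 4.12 (cv2) and the standard library are available. Lean on these libraries where they do the work, as an engineer would, in place of code of your own. Each camera call takes 0.05 s, during which the arm holds its last target. There are 200 camera calls.

## Working session

There is one attempt and no reset: what is moved stays moved. The work goes in short steps, Python scripts to look and compute and a tool call to move; the robot and the scene stay as the last step left them, time stands still between calls to the robot, and variables do not carry over. Pictures are saved under pics/ and viewed, about 8 in all and at most 12, crops included, and the job is handed in when it is done.

Besides the shell and the picture viewer there is one more tool, called after ">>>" as name(argument=value, ...) on one line, values as JSON. carry_out: Moves the arm, as the interface text tells. Its arguments: {"type":"object","properties":{"increments":{"type":"array","items":{"type":"array"}},"force":{"type":"number"}},"required":["increments"]}

```bash
mkdir -p pics; cat > h.py <<'E'
import numpy as np, cv2
from workcell import env
from scipy.spatial.transform import Rotation as Rn
def cam(n):
    s=env.state(); f=env.grab_frame(n)
    K=np.array(f["camera_matrix"],float)
    if n=="wrist":
        T=np.eye(4);r=np.array(s["ee_rot"],float)
        T[:3,:3]=Rn.from_euler('xyz',r,degrees=True).as_matrix();T[:3,3]=s["ee_pos"]
        T=T@np.array(f["hand_eye"],float)
    else:
        M=np.eye(4);M[:3,:3]=cv2.Rodrigues(np.array(f["rvec"],float))[0];M[:3,3]=np.ravel(f["tvec"]);T=np.linalg.inv(M)
    return f["frame"],f["z_map"],K,T
def plane(K,T,u,v,z):
    d=T[:3,:3]@np.linalg.inv(K)@np.array([u,v,1.]);o=T[:3,3];return o+d*(z-o[2])/d[2]
def cloud(Z,K,T):
    v,u=np.mgrid[:Z.shape[0],:Z.shape[1]]
    c=np.stack([(u-K[0,2])/K[0,0]*Z,(v-K[1,2])/K[1,1]*Z,Z],-1)
    P=c@T[:3,:3].T+T[:3,3];P[Z<=0]=np.nan;return P
E
python3 - <<'E'
from h import *
print(env.state())
ims=[]
for n in("scene","side"):
    I,Z,K,T=cam(n); np.savez(n,I=I,Z=Z,K=K,T=T);ims.append(I);print(n,T[:3,3].round(),K[0,0],(Z>0).mean())
    cv2.imwrite(f"pics/{n}.png",cv2.resize(I,(800,600)))
E
```

```text
{'time_s': 0.0, 'qpos': array([-7.70640865e+01,  1.83507034e+01,  8.97066353e+01, -3.92337991e-04,
        7.20440930e+01, -1.14320734e+00]), 'qvel': array([-0.14209057, -0.02288781, -0.00490456,  0.03911233, -0.02293045,
        0.03798408]), 'effort': array([-6.67178429e-04, -4.12465632e+01, -2.31973135e+01,  7.28462194e-02,
        4.56349051e-02, -1.46158372e-04]), 'ee_pos': array([ 139.86277937, -557.55187743,  403.92783466]), 'ee_rot': array([-89.99834923,   0.10141902, -75.92075641]), 'force': array([-0.24719027,  0.37439138,  0.34356986]), 'torque': array([0.01986633, 0.0053677 , 0.02419129]), 'gripper_width': 91.23814822012042}
scene [1608.   98.  796.] 382.8123887165339 0.99432373046875
side [ 373.  856. 1103.] 450.5733862560544 0.9960530598958334
```

View pics/scene.png

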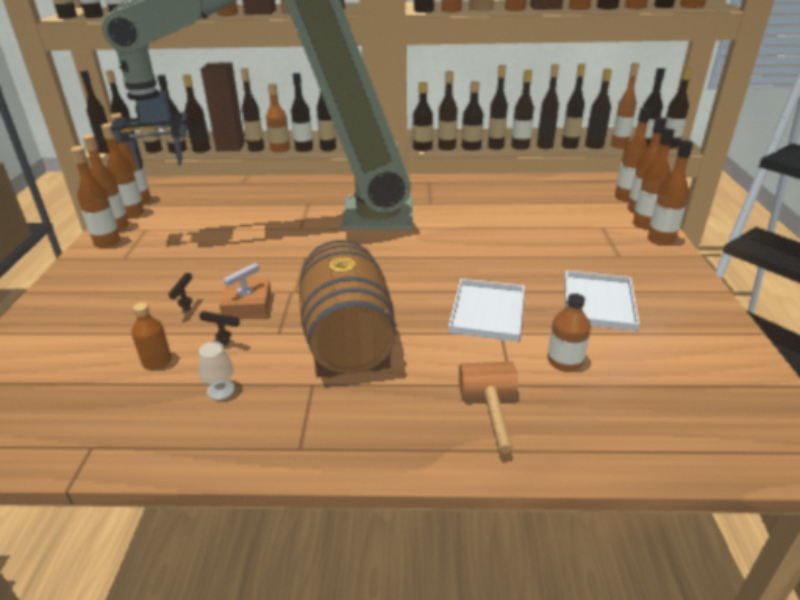

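View pics/side.png

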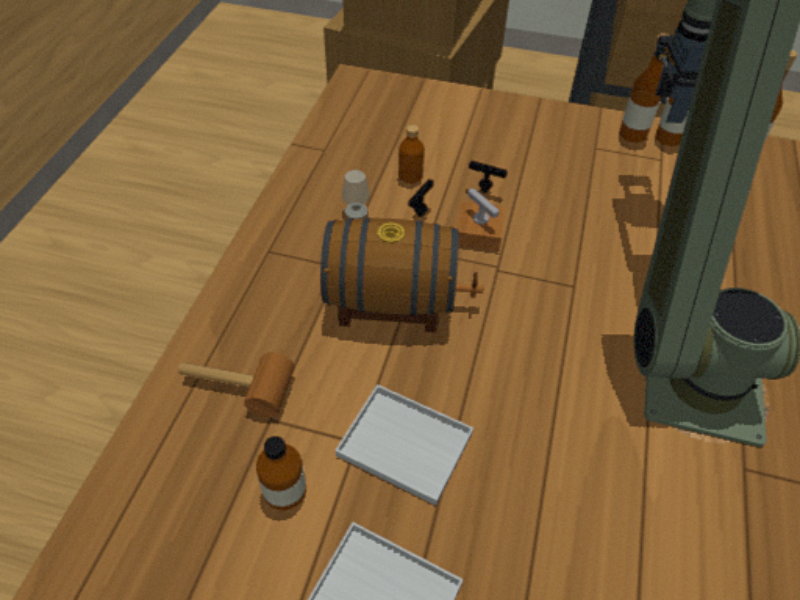

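Scene view (800x600 px): the bare steel bar is at (242,280) in its block. The dark look-alike pullers are at (182,290) and (220,325). Trays are at (487,309) and (600,300), and the bung is at (343,264). I choose the bare steel one and will measure tray distances.

```bash
python3 - <<'E'
from h import *
for n in("scene","side"):
    d=np.load(n+".npz");I,Z,K,T=[d[k] for k in"IZKT"];P=cloud(Z,K,T)
    hsv=cv2.cvtColor(I,cv2.COLOR_BGR2HSV)
    ok=(P[...,0]>150)&(P[...,0]<900)&(abs(P[...,1])<600)
    # trays
    m=(ok&(hsv[...,1]<50)&(hsv[...,2]>130)&(P[...,2]<30)&(P[...,2]>-5)).astype(np.uint8)
    k,L,S,C=cv2.connectedComponentsWithStats(m)
    for i in range(1,k):
        if S[i,4]>300:
            q=P[L==i]; hull=q[:,:2].astype(np.float32); print(n,"tray",C[i].round(),np.round(cv2.minAreaRect(hull),1) if 0 else cv2.minAreaRect(hull),np.median(q[:,2]).round(1))
    # steel bar
    m=(ok&(hsv[...,1]<90)&(hsv[...,2]>90)&(P[...,2]>70)&(P[...,2]<115)&(P[...,1]<0)).astype(np.uint8)
    k,L,S,C=cv2.connectedComponentsWithStats(m)
    for i in range(1,k):
        if S[i,4]>15: q=P[L==i];print(n,"steel",C[i].round(),S[i,4],q.mean(0).round(),q.min(0).round(),q.max(0).round(),cv2.minAreaRect(q[:,:2].astype(np.float32)))
    # brass
    m=(ok&(hsv[...,0]>20)&(hsv[...,0]<35)&(hsv[...,1]>110)&(P[...,2]>180)&(P[...,2]<210)).astype(np.uint8)
    q=P[m>0];print(n,"brass",m.sum(),q.mean(0).round(1),q.min(0).round(),q.max(0).round())
    # bystanders / all over 20mm tall: print clusters
    m=(ok&(P[...,2]>35)&(P[...,2]<330)).astype(np.uint8);k,L,S,C=cv2.connectedComponentsWithStats(m)
    for i in range(1,k):
        if S[i,4]>60: q=P[L==i];print("  obj",C[i].round(),q.min(0).round(),q.max(0).round())
E
```

```text
scene tray [386. 192.] ((465.9060363769531, 531.3961181640625), (157.2233428955078, 199.29544067382812), 79.0137939453125) 3.1
scene tray [312. 198.] ((493.1551208496094, 273.30328369140625), (152.98074340820312, 216.2624053955078), 78.37786865234375) 3.1
scene steel [154. 175.] 147 [ 486. -282.   91.] [ 447. -315.   70.] [ 521. -252.  101.] ((482.6062927246094, -281.946533203125), (22.988540649414062, 92.34845733642578), 55.56398010253906)
scene steel [136. 229.] 327 [ 776. -266.   92.] [ 740. -293.   70.] [ 795. -242.  108.] ((769.1547241210938, -268.1978454589844), (48.007328033447266, 53.534934997558594), 48.471038818359375)
scene brass 55 [619.4 -36.4 192.6] [600. -57. 182.] [640. -14. 198.]
  obj [229.  97.] [150. -92.  93.] [173.  13. 330.]
  obj [100.  83.] [ 150. -600.  291.] [ 196. -464.  329.]
  obj [220. 196.] [ 485. -136.   35.] [757.  63. 198.]
  obj [156. 184.] [ 427. -335.   35.] [ 538. -230.  101.]
  obj [115. 183.] [ 453. -435.   35.] [ 542. -409.   79.]
  obj [364. 210.] [652. 371.  35.] [710. 441. 157.]
  obj [ 94. 212.] [ 661. -453.   35.] [ 710. -396.  141.]
  o
[... 658 characters left out ...]
 87.] [ 517. -247.  104.] ((480.42694091796875, -280.98785400390625), (16.242658615112305, 90.69890594482422), 50.261173248291016)
side brass 150 [607.9 -37.3 193.9] [153. -66. 182.] [642.  -6. 204.]
  obj [429.  46.] [ 150. -600.  250.] [ 190. -462.  330.]
  obj [263.  97.] [ 647. -442.   35.] [ 707. -392.  143.]
  obj [312. 109.] [ 450. -433.   36.] [ 539. -406.   80.]
  obj [227. 121.] [ 732. -293.   37.] [ 793. -233.  111.]
  obj [269. 124.] [ 602. -345.   36.] [ 639. -253.   82.]
  obj [257. 167.] [ 428. -337.   35.] [746.  69. 201.]
  obj [420. 172.] [150. -91.  97.] [170.  12. 330.]
  obj [165. 243.] [727. 189.  35.] [900. 293.  68.]
  obj [179. 301.] [634. 375.  36.] [706. 446. 158.]
```

>>> carry_out(increments=[[[0, -2.2, 0], [-380, -120, 590], 0], [[0, -2.2, 0], [-380, -120, 590], 0], [[0, -2.2, 0], [-380, -120, 590], 0], [[0, -2.2, 0], [-380, -120, 590], 0], [[0, -2.2, 0], [-380, -120, 590], 0], [[0, -2.2, 0], [-380, -120, 590], 0], [[0, -2.2, 0], [-380, -120, 590], 0], [[0, -2.2, 0], [-380, -120, 590], 0], [[0, -2.2, 0], [-380, -120, 590], 0], [[0, -2.2, 0], [-380, -120, 590], 0]])

```text
time_s: 0.93
ee_pos: [421.5, -256.1, 475.1]
ee_rot: [-90.0, 0.0, -3.9]
force: [0.2, -1.3, 0.2]
gripper_width: 91.1
```

```bash
cat >> h.py <<'E'
def go(p,yaw):
    s=env.state();r=Rn.from_euler('xyz',s["ee_rot"],degrees=True)
    t=Rn.from_euler('xyz',[-90,0,yaw],degrees=True)
    print("t",round(s["time_s"],2),"pos",s["ee_pos"].round(1),"rot",s["ee_rot"].round(1),"q",s["qpos"].round(0),"F",s["force"].round(1),"M",s["torque"].round(3),"w",round(s["gripper_width"],1))
    print("turn",(r.inv()*t).as_rotvec().round(4),"shift",r.inv().apply(np.array(p)-s["ee_pos"]).round(1))
E
python3 -c "
from h import *
go([620,-37,520],50)"
```

```text
t 0.93 pos [ 421.5 -256.1  475.1] rot [-90.    0.   -3.9] q [-33.   9.  93.  -0.  79. -29.] F [ 0.2 -1.3  0.2] M [-0.059 -0.098  0.034] w 91.1
turn [-2.000e-04 -9.415e-01 -3.000e-04] shift [182.9 -44.9 232.3]
```

>>> carry_out(increments=[[[0, -0.94, 0], [180, -45, 225], 0], [[0, -0.94, 0], [180, -45, 225], 0], [[0, -0.94, 0], [180, -45, 225], 0], [[0, -0.94, 0], [180, -45, 225], 0], [[0, -0.94, 0], [180, -45, 225], 0], [[0, -0.94, 0], [180, -45, 225], 0], [[0, -0.94, 0], [180, -45, 225], 0], [[0, -0.94, 0], [180, -45, 225], 0], [[0, -0.94, 0], [180, -45, 225], 0], [[0, -0.94, 0], [180, -45, 225], 0]])

```text
time_s: 1.77
ee_pos: [617.1, -46.9, 519.1]
ee_rot: [-89.9, 0.1, 49.5]
force: [-0.5, -1.2, -0.2]
gripper_width: 91.3
```

```bash
python3 - <<'E'
from h import *
go([620,-37,520],50)
I,Z,K,T=cam("wrist");np.savez("w1",I=I,Z=Z,K=K,T=T);print(K[0,0],T.round(2))
g=T[:3,3];print(env.state()["qvel"].round(1))
Mi=np.linalg.inv(T);p=K@(Mi[:3]@[620,-37,197,1]);print("bung px",p[:2]/p[2])
cv2.imwrite("pics/w1.png",cv2.resize(I,(800,600)))
E
```

```text
t 1.77 pos [617.1 -46.9 519.1] rot [-89.9   0.1  49.5] q [ -5.  20.  71.  -0.  89. -55.] F [-0.5 -1.2 -0.2] M [ 0.008 -0.121  0.003] w 91.3
turn [-0.0012 -0.0089 -0.0016] shift [ 9.4 -0.9  4.3]
322.1435068059675 [[ 6.5000e-01  7.3000e-01  2.1000e-01  5.5842e+02]
 [ 7.6000e-01 -6.2000e-01 -1.8000e-01  3.3200e+00]
 [-0.0000e+00  2.7000e-01 -9.6000e-01  4.9768e+02]
 [ 0.0000e+00  0.0000e+00  0.0000e+00  1.0000e+00]]
[-0.9 -0.7  0.3  0.1 -0.1 -0.3]
bung px [267.35290032 178.38933246]
```

View pics/w1.png

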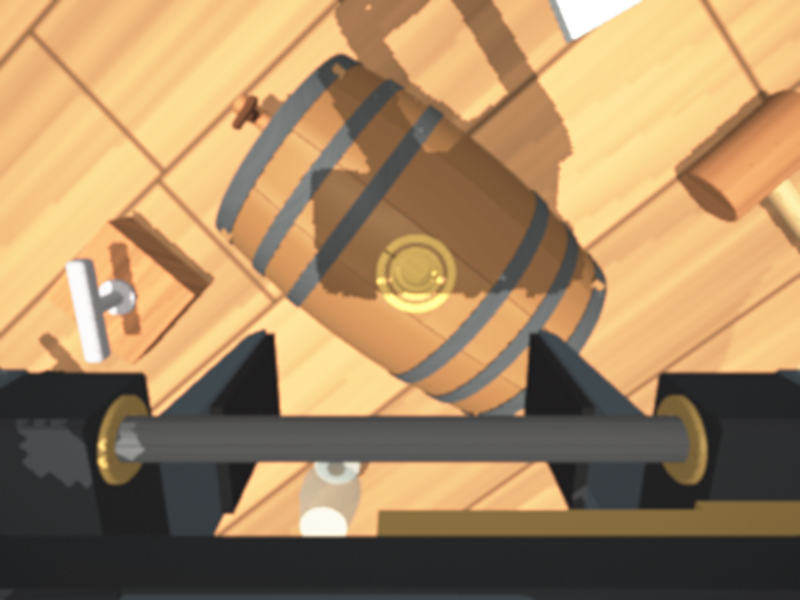

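Wrist view: brass ring and bung at about (417,273), and the steel bar at (88,310) hanging in its block. Now I'll fit both.

```bash
python3 - <<'E'
from h import *
d=np.load("w1.npz");I,Z,K,T=[d[k] for k in"IZKT"];P=cloud(Z,K,T);hsv=cv2.cvtColor(I,cv2.COLOR_BGR2HSV)
m=((hsv[...,0]>20)&(hsv[...,0]<35)&(hsv[...,1]>120)&(P[...,2]>185)).astype(np.uint8)
m[:, :200]=0;m[:,340:]=0;m[230:]=0
c=max(cv2.findContours(m,0,2)[0],key=cv2.contourArea)
q=np.array([plane(K,T,u,v,197)[:2] for u,v in c[:,0]],np.float32)
print("ring",cv2.fitEllipse(q),cv2.minEnclosingCircle(q), "zmed",np.nanmedian(P[m>0][:,2]),np.nanmin(P[165:185,258:276,2]))
z=P[150:200,240:292,2]; print(cv2.resize(z,(13,12)).round(0))
m=((hsv[...,1]<60)&(hsv[...,2]>100)&(P[...,2]>85)&(P[...,2]<110)).astype(np.uint8);m[:,110:]=0
c=max(cv2.findContours(m,0,2)[0],key=cv2.contourArea);r=cv2.boundingRect(c)
q=P[m>0]; q=q[q[:,2]>95];print("bar",r,q.mean(0).round(1),cv2.minAreaRect(q[:,:2].astype(np.float32)),np.median(q[:,2]))
cr=I[145:205,235:300];cv2.imwrite("pics/w1c.png",np.hstack([cv2.resize(cr,(390,360),interpolation=2),cv2.resize(I[160:245,35:130],(390,360),interpolation=2)]))
E
```

```text
ring ((606.0095825195312, -54.7828254699707), (4.808578014373779, 5.499303340911865), 131.37393188476562) ((606.0333251953125, -54.91596221923828), 2.686577320098877) zmed 194.5840372047196 169.31685876880266
[[193. 193. 193. 193. 195. 195. 195. 195. 195. 193. 190. 190. 188.]
 [194. 194. 195. 195. 195. 195. 194. 194. 194. 195. 195. 191. 190.]
 [193. 195. 195. 195. 194. 194. 194. 194. 194. 194. 196. 195.  nan]
 [194. 196. 194. 195. 190. 188. 171. 172. 185. 194. 194. 196. 193.]
 [194. 195. 194. 190. 188. 171. 171. 171. 172. 183. 195. 194. 195.]
 [195. 196. 194. 183. 171. 171. 171. 171. 171. 182. 194. 192. 196.]
 [194. 195. 194. 186. 183.  nan 171. 171. 179. 183. 194. 193. 196.]
 [194. 196. 194. 194. 185. 185. 176. 183. 191. 192. 194. 194. 195.]
 [190. 195. 194. 194. 193. 187. 187. 188. 191. 194. 194. 195. 194.]
 [190. 191. 195. 194. 194. 194. 194. 195. 194. 194. 195. 195. 194.]
 [189. 190. 193. 195. 195. 195. 194. 193. 196. 196. 195. 193. 194.]
 [187. 188. 189. 190. 193. 195. 194. 195. 194. 193. 193. 193. 193.]]
bar (43, 166, 27, 66) [ 481.1 -280.8   96.4] ((481.8092956542969, -281.53924560546875), (15.350580215454102, 87.93738555908203), 51.61164474487305) 96.32200647439561
```

View pics/w1c.png

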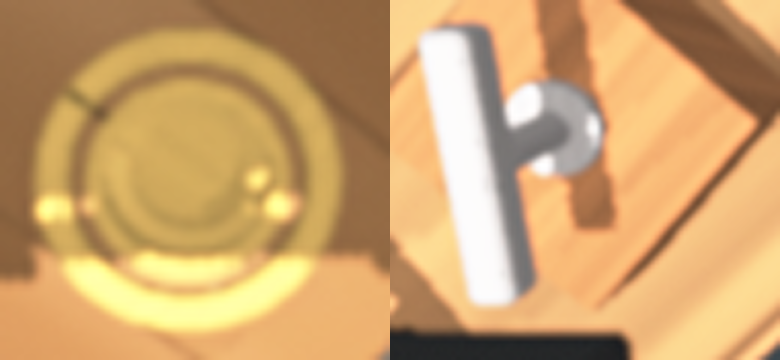

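Crop: the ring centre is at about crop (189,180), i.e. px (266.1,174.5), with the witness lines at its upper left. The right-hand half confirms the bare steel puller in its block.

```bash
python3 - <<'E'
from h import *
d=np.load("w1.npz");K,T=d["K"],d["T"]
for z in(195,197):print(plane(K,T,266.1,174.5,z).round(1),[np.linalg.norm(plane(K,T,*a,z)-plane(K,T,*b,z)).round(1) for a,b in(((240.3,174.5),(291.7,174.5)),((266.1,149),(266.1,199.8)))])
go([481.5,-281.3,172+89+80],51)
E
```

```text
[616.7 -35.7 195. ] [np.float64(49.5), np.float64(50.1)]
[616.3 -35.5 197. ] [np.float64(49.2), np.float64(49.8)]
t 1.82 pos [616.7 -47.6 519.5] rot [-89.9   0.1  49.4] q [ -5.  20.  71.  -0.  89. -55.] F [-0.  -0.8  0.2] M [-0.017 -0.162  0.001] w 91.6
turn [-0.0009 -0.0274 -0.0013] shift [-265.2  178.8  -49.5]
```

>>> carry_out(increments=[[[0, -0.027, 0], [-265, 0, -49], 0], [[0, -0.027, 0], [-265, 0, -49], 0], [[0, -0.027, 0], [-265, 0, -49], 0], [[0, -0.027, 0], [-265, 20, -49], 0], [[0, -0.027, 0], [-265, 60, -49], 0], [[0, -0.027, 0], [-265, 100, -49], 0], [[0, -0.027, 0], [-265, 140, -49], 0], [[0, -0.027, 0], [-265, 179, -49], 0], [[0, -0.027, 0], [-265, 179, -49], 0], [[0, -0.027, 0], [-265, 179, -49], 0]])

```text
time_s: 2.65
ee_pos: [478.2, -281.3, 334.5]
ee_rot: [-89.2, 0.2, 50.8]
force: [-1.3, 0.4, -0.4]
gripper_width: 90.9
```

```bash
python3 - <<'E'
from h import *
go([481.5,-281.3,261],51)
I,Z,K,T=cam("wrist");P=cloud(Z,K,T);hsv=cv2.cvtColor(I,cv2.COLOR_BGR2HSV)
m=(hsv[...,1]<60)&(hsv[...,2]>90)&(P[...,2]>92)&(P[...,2]<104)
q=P[m];print("bar",m.sum(),cv2.minAreaRect(q[:,:2].astype(np.float32)),np.median(q[:,2]))
cv2.imwrite("pics/w2.png",I)
E
```

```text
t 2.65 pos [ 478.2 -281.3  334.5] rot [-89.2   0.2  50.8] q [-32.  20.  98.  -0.  63. -82.] F [-1.3  0.4 -0.4] M [ 0.032 -0.087  0.018] w 90.9
turn [-0.0141 -0.0034 -0.0027] shift [ 2.3 73.4 -3.6]
bar 2297 ((478.30364990234375, -279.8807373046875), (15.230358123779297, 82.37248229980469), 50.4329948425293) 96.06361447118286
```

>>> carry_out(increments=[[[0, 0, 0], [0, 30, 0], 0], [[0, 0, 0], [0, 55, 0], 0], [[0, 0, 0], [0, 55, 0], 0], [[0, 0, 0], [0, 55, 0], 0]])

```text
time_s: 3.03
ee_pos: [482.9, -280.8, 287.7]
ee_rot: [-90.1, -0.0, 51.1]
force: [-0.1, -0.0, 0.7]
gripper_width: 91.1
```

```bash
python3 - <<'E'
from h import *
go([481.5,-281.3,261],51)
I,Z,K,T=cam("wrist");P=cloud(Z,K,T);hsv=cv2.cvtColor(I,cv2.COLOR_BGR2HSV)
m=(hsv[...,1]<60)&(hsv[...,2]>90)&(P[...,2]>92)&(P[...,2]<104)
q=P[m];print("bar",m.sum(),cv2.minAreaRect(q[:,:2].astype(np.float32)),np.median(q[:,2]))
cv2.imwrite("pics/w3.png",I)
E
```

```text
t 3.03 pos [ 482.9 -280.8  287.7] rot [-90.1  -0.   51.1] q [-31.  23. 102.   0.  56. -82.] F [-0.1 -0.   0.7] M [ 0.021 -0.209 -0.003] w 91.1
turn [0.0015 0.0013 0.0003] shift [-1.3 26.7  0.8]
bar 3025 ((471.52545166015625, -279.0870056152344), (81.0787124633789, 85.30272674560547), 11.688941955566406) 96.07324427141137
```

View pics/w3.png

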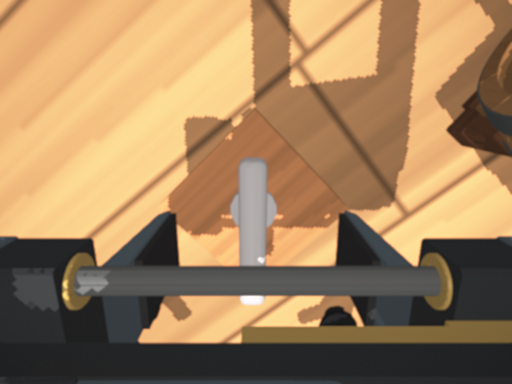

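Bar is centred between the fingers (about (253,230)) and aligned. Descending to grip.

>>> carry_out(increments=[[[0, 0, 0], [0, 15, 0], 0], [[0, 0, 0], [0, 26, 0], 0], [[0, 0, 0], [0, 26, 0], 0], [[0, 0, 0], [0, 26, 0], 0.5], [[0, 0, 0], [0, 26, 0], 1], [[0, 0, 0], [0, 26, 0], 1], [[0, 0, 0], [0, 26, 0], 1], [[0, 0, 0], [0, 26, 0], 1], [[0, 0, 0], [0, 26, 0], 1], [[0, 0, 0], [0, 26, 0], 1]], force=35)

```text
time_s: 3.92
ee_pos: [482.5, -280.6, 260.1]
ee_rot: [-90.0, 0.0, 51.1]
force: [0.1, 0.3, 0.2]
gripper_width: 47.5
```

>>> carry_out(increments=[[[0, 0, 0], [0, 0, 0], 1], [[0, 0, 0], [0, 0, 0], 1], [[0, 0, 0], [0, 0, 0], 1], [[0, 0, 0], [0, 0, 0], 1]], force=35)

```text
time_s: 4.25
ee_pos: [482.5, -280.6, 259.9]
ee_rot: [-90.0, 0.0, 51.1]
force: [-0.9, -1.2, 0.8]
gripper_width: 21.1
```

```bash
python3 -c "
from h import *
go([481.5,-281.3,345],51)"
```

```text
t 4.25 pos [ 482.5 -280.6  259.9] rot [-90.    0.   51.1] q [-31.  24. 103.  -0.  52. -82.] F [-0.9 -1.2  0.8] M [-0.182 -0.051  0.001] w 21.1
turn [-0.      0.0019 -0.0001] shift [ -1.1 -85.1   0.3]
```

>>> carry_out(increments=[[[0, 0, 0], [0, 0, 0], 1], [[0, 0, 0], [0, 0, 0], 1], [[0, 0, 0], [0, 0, 0], 1], [[0, 0, 0], [0, -15, 0], 1], [[0, 0, 0], [0, -50, 0], 1], [[0, 0, 0], [0, -90, 0], 1], [[0, 0, 0], [0, -130, 0], 1], [[0, 0, 0], [0, -170, 0], 1], [[0, 0, 0], [0, -212, 0], 1], [[0, 0, 0], [0, -212, 0], 1]], force=40)

```text
time_s: 5.08
ee_pos: [482.9, -280.8, 480.8]
ee_rot: [-90.9, -0.1, 51.1]
force: [1.7, -0.9, -0.1]
gripper_width: 15.3
```

```bash
python3 -c "
from h import *
go([616.5,-35.6,472],136)"
```

```text
t 5.08 pos [ 482.9 -280.8  480.8] rot [-90.9  -0.1  51.1] q [-31.  14.  84.   0.  80. -82.] F [ 1.7 -0.9 -0.1] M [-0.025 -0.196 -0.013] w 15.3
turn [ 0.0149 -1.4816 -0.0102] shift [274.7   8.6  50.1]
```

>>> carry_out(increments=[[[0, -1.482, 0], [275, 0, 50], 1], [[0, -1.482, 0], [275, 0, 50], 1], [[0, -1.482, 0], [275, 0, 50], 1], [[0, -1.482, 0], [275, 0, 50], 1], [[0, -1.482, 0], [275, 0, 50], 1], [[0, -1.482, 0], [275, 0, 50], 1], [[0, -1.482, 0], [275, 0, 50], 1], [[0, -1.482, 0], [275, 0, 50], 1], [[0, -1.482, 0], [275, 0, 50], 1], [[0, -1.482, 0], [275, 0, 50], 1]])

```text
time_s: 5.92
ee_pos: [616.5, -34.1, 470.3]
ee_rot: [-89.9, -0.1, 123.2]
force: [1.8, 1.0, -1.9]
gripper_width: 16.1
```

>>> carry_out(increments=[[[0, -0.232, 0], [0, 0, 0], 1], [[0, -0.232, 0], [0, 0, 0], 1], [[0, -0.232, 0], [0, 0, 0], 1], [[0, -0.232, 0], [0, 0, 0], 1], [[0, -0.232, 0], [0, 0, 0], 1]])

```text
time_s: 6.33
ee_pos: [616.2, -35.1, 471.4]
ee_rot: [-90.0, -0.0, 135.9]
force: [-0.2, 0.2, -1.6]
gripper_width: 15.8
```

```bash
python3 - <<'E'
from h import *
go([616.5,-35.6,472],136)
I,Z,K,T=cam("wrist");np.savez("w4",I=I,Z=Z,K=K,T=T);cv2.imwrite("pics/w4.png",cv2.resize(I,(800,600)))
Mi=np.linalg.inv(T)
def pj(x):
    p=K@(Mi[:3]@[*x,1]);return (p[:2]/p[2]).round(1)
e=env.state()["ee_pos"];print("nose",pj([e[0],e[1],e[2]-240]),"collar",pj([e[0],e[1],e[2]-219]),"hole",pj([616.5,-35.6,197]))
E
```

```text
t 6.33 pos [616.2 -35.1 471.4] rot [-90.   -0.  135.9] q [  -4.   20.   77.    0.   83. -140.] F [-0.2  0.2 -1.6] M [ 0.103 -0.082  0.022] w 15.8
turn [-0.0007 -0.0019  0.0008] shift [-0.6 -0.6  0.1]
nose [257.1 211.4] collar [257.1 222.1] hole [256.5 197.2]
```

View pics/w4.png

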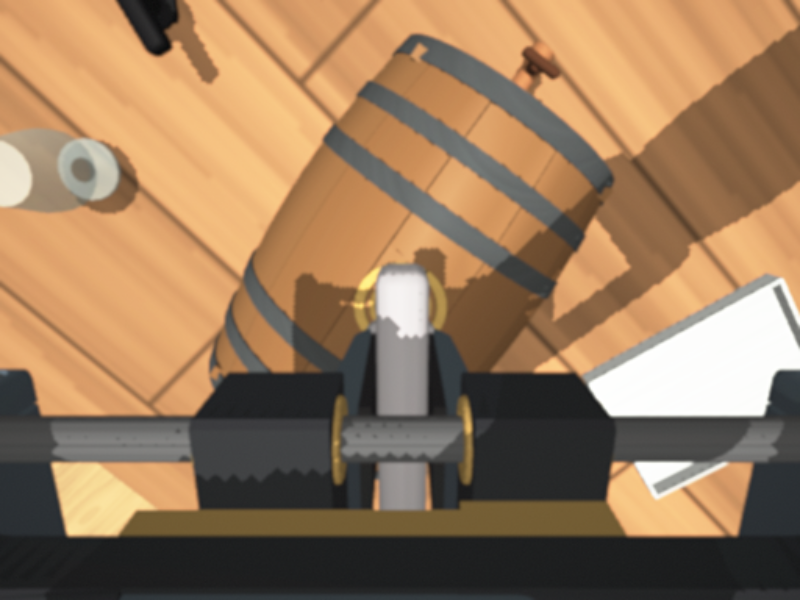

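Wrist view: the ring centre is at about (401,307), matching the projected hole position (401,308). The bar is gripped, and its near end is at about (403,265). I'll check how the bar sits along the grip.

```bash
python3 - <<'E'
from h import *
d=np.load("w4.npz");I,Z,K,T=[d[k] for k in"IZKT"];Mi=np.linalg.inv(T)
P=cloud(Z,K,T);s=env.state();R=Rn.from_euler('xyz',s["ee_rot"],degrees=True)
L=R.inv().apply((P-s["ee_pos"]).reshape(-1,3)).reshape(P.shape)
hsv=cv2.cvtColor(I,cv2.COLOR_BGR2HSV)
m=(abs(L[...,1]-163)<7)&(abs(L[...,0])<14)&(hsv[...,1]<60)&(L[...,2]>8)
q=L[m];print("bar tool-frame n",len(q),"x",np.percentile(q[:,0],[2,50,98]).round(1),"y",np.median(q[:,1]).round(1),"z max",np.percentile(q[:,2],[98,99.5,100]).round(1))
# ring 
mm=(hsv[...,0]>18)&(hsv[...,0]<36)&(hsv[...,1]>100)&(abs(P[...,2]-195)<4)&(abs(P[...,0]-616)<40)&(abs(P[...,1]+35)<40)
v,u=np.nonzero(mm);Q=np.array([plane(K,T,a,b,197)[:2] for a,b in zip(u,v)]);dd=Q-[616.5,-35.6]
r=np.hypot(*dd.T);print(len(Q),np.percentile(r,[5,50,95]))
from scipy.optimize import least_squares
k=(r>15)&(r<30);Q=Q[k]
# outer edge: farthest per angle bin
a=np.degrees(np.arctan2(*(Q-[616.5,-35.6]).T[::-1]))//15
E=np.array([Q[a==b][np.argmax(r[k][a==b])] for b in np.unique(a)])
print(len(E),least_squares(lambda p:np.hypot(E[:,0]-p[0],E[:,1]-p[1])-p[2],[616.5,-35.6,25],loss="soft_l1").x.round(1))
E
```

```text
bar tool-frame n 2858 x [-11.7  -0.2  11.6] y 163.8 z max [44.3 44.8 45.1]
516 [15.95450865 21.90885797 24.47118191]
14 [616.2 -36.7  24.1]
```

>>> carry_out(increments=[[[0, 0, 0], [-0.8, 15, 0.7], 1], [[0, 0, 0], [-0.8, 30, 0.7], 1], [[0, 0, 0], [-0.8, 33, 0.7], 1], [[0, 0, 0], [-0.8, 36, 0.7], 1], [[0, 0, 0], [-0.8, 38, 0.7], 1], [[0, 0, 0], [-0.8, 40, 0.7], 1], [[0, 0, 0], [-0.8, 40, 0.7], 1], [[0, 0, 0], [-0.8, 40, 0.7], 1]], force=30)

```text
time_s: 7.05
ee_pos: [616.4, -36.2, 432.5]
ee_rot: [-90.0, 0.0, 136.0]
force: [0.3, 0.2, -1.8]
gripper_width: 15.8
```

>>> carry_out(increments=[[[0, 0, 0], [0, 0.5, 0], 1], [[0, 0, 0], [0, 1, 0], 1], [[0, 0, 0], [0, 1.5, 0], 1], [[0, 0, 0], [0, 2, 0], 1]])

```text
time_s: 7.38
ee_pos: [616.3, -36.2, 430.0]
ee_rot: [-90.0, 0.0, 136.0]
force: [-0.1, 0.6, -2.0]
gripper_width: 16.2
```

>>> carry_out(increments=[[[0, 0, 0], [0, 0.6, 0], 1], [[0, 0, 0], [0, 1.2, 0], 1], [[0, 0, 0], [0, 1.8, 0], 1], [[0, 0, 0], [0, 2.4, 0], 1], [[0, 0, 0], [0, 3, 0], 1]])

```text
time_s: 7.8
ee_pos: [616.3, -36.2, 426.9]
ee_rot: [-90.0, 0.0, 136.0]
force: [1.0, -0.3, -2.5]
gripper_width: 16.1
```

```bash
python3 -c "
from h import *
go([616.3,-36.1,420],136)"
```

```text
t 7.8 pos [616.3 -36.2 426.9] rot [-90.   0. 136.] q [  -4.   21.   82.   -0.   77. -140.] F [ 1.  -0.3 -2.5] M [ 0.165 -0.049  0.01 ] w 16.1
turn [-0.      0.0003 -0.0001] shift [ 0.1  6.9 -0.1]
```

>>> carry_out(increments=[[[0, 0, 0], [0, 0.7, 0], 1], [[0, 0, 0], [0, 1.4, 0], 1], [[0, 0, 0], [0, 2, 0], 1]])

```text
time_s: 8.05
ee_pos: [616.3, -36.2, 424.9]
ee_rot: [-90.0, 0.0, 136.0]
force: [0.7, 0.1, -2.1]
gripper_width: 16.1
```

>>> carry_out(increments=[[[0, 0, 0], [0, 0.7, 0], 1], [[0, 0, 0], [0, 1.4, 0], 1], [[0, 0, 0], [0, 2, 0], 1]])

```text
time_s: 8.3
ee_pos: [616.3, -36.2, 422.9]
ee_rot: [-90.0, 0.0, 136.0]
force: [-0.3, 0.3, -3.1]
gripper_width: 15.6
```

>>> carry_out(increments=[[[0, 0, 0], [0, 0.5, 0], 1], [[0, 0, 0], [0, 1, 0], 1], [[0, 0, 0], [0, 1.5, 0], 1]])

```text
time_s: 8.55
ee_pos: [616.3, -36.2, 421.4]
ee_rot: [-90.0, 0.0, 136.0]
force: [0.5, 0.1, -2.4]
gripper_width: 16.0
```

>>> carry_out(increments=[[[0, 0, 0], [0, 0.5, 0], 1], [[0, 0, 0], [0, 1, 0], 1], [[0, 0, 0], [0, 1.5, 0], 1]])

```text
time_s: 8.8
ee_pos: [616.3, -36.2, 419.9]
ee_rot: [-90.0, 0.0, 136.0]
force: [0.5, 0.8, -1.9]
gripper_width: 15.7
```

>>> carry_out(increments=[[[0, 0, 0], [0, 0.4, 0], 1], [[0, 0, 0], [0, 0.8, 0], 1], [[0, 0, 0], [0, 1.2, 0], 1]])

```text
time_s: 9.05
ee_pos: [616.3, -36.2, 418.7]
ee_rot: [-90.0, 0.0, 136.0]
force: [0.9, 0.1, -2.0]
gripper_width: 15.9
```

>>> carry_out(increments=[[[0, 0, 0], [0, 0.3, 0], 1], [[0, 0, 0], [0, 0.6, 0], 1], [[0, 0, 0], [0, 0.8, 0], 1]])

```text
time_s: 9.3
ee_pos: [616.3, -36.2, 418.1]
ee_rot: [-90.0, 0.0, 136.0]
force: [0.6, 0.2, -0.3]
gripper_width: 15.9
```

>>> carry_out(increments=[[[0, 0.06, 0], [0, 0.2, 0], 1], [[0, 0.12, 0], [0, 0.4, 0], 1], [[0, 0.18, 0], [0, 0.6, 0], 1], [[0, 0.24, 0], [0, 0.8, 0], 1], [[0, 0.3, 0], [0, 1.0, 0], 1], [[0, 0.3, 0], [0, 1.0, 0], 1]])

```text
time_s: 9.8
ee_pos: [616.3, -36.2, 417.1]
ee_rot: [-90.0, 0.0, 118.8]
force: [0.2, 0.1, -2.3]
gripper_width: 15.8
```

```bash
python3 -c "
from h import *
go([616.3,-36.1,418.1],136)"
```

```text
t 9.8 pos [616.3 -36.2 417.1] rot [-90.    0.  118.8] q [  -4.   22.   83.    0.   76. -123.] F [ 0.2  0.1 -2.3] M [ 0.209 -0.105 -0.05 ] w 15.8
turn [ 3.000e-04 -3.006e-01 -2.000e-04] shift [ 0.1 -1.  -0. ]
```

>>> carry_out(increments=[[[0, 0.06, 0], [0, 0.2, 0], 1], [[0, 0.12, 0], [0, 0.4, 0], 1], [[0, 0.18, 0], [0, 0.6, 0], 1], [[0, 0.24, 0], [0, 0.8, 0], 1], [[0, 0.3, 0], [0, 1.0, 0], 1], [[0, 0.3, 0], [0, 1.0, 0], 1]])

```text
time_s: 10.3
ee_pos: [616.3, -36.1, 416.1]
ee_rot: [-90.0, -0.0, 101.7]
force: [-0.3, 0.6, -1.9]
gripper_width: 16.1
```

```bash
python3 -c "
from h import *
go([616.3,-36.1,418.1],136)"
```

```text
t 10.3 pos [616.3 -36.1 416.1] rot [-90.   -0.  101.7] q [  -4.   22.   83.    0.   75. -106.] F [-0.3  0.6 -1.9] M [ 0.225 -0.164 -0.006] w 16.1
turn [ 3.000e-04 -5.992e-01 -0.000e+00] shift [ 0. -2.  0.]
```

>>> carry_out(increments=[[[0, 0.06, 0], [0, 0.2, 0], 1], [[0, 0.12, 0], [0, 0.4, 0], 1], [[0, 0.18, 0], [0, 0.5, 0], 1], [[0, 0.24, 0], [0, 0.7, 0], 1], [[0, 0.3, 0], [0, 0.8, 0], 1], [[0, 0.3, 0], [0, 0.8, 0], 1]])

```text
time_s: 10.8
ee_pos: [616.3, -36.2, 415.1]
ee_rot: [-90.0, -0.0, 84.5]
force: [-0.9, 1.1, -1.7]
gripper_width: 16.1
```

```bash
python3 -c "
from h import *
go([616.3,-36.1,418.1],136)"
```

```text
t 10.8 pos [616.3 -36.2 415.1] rot [-90.   -0.   84.5] q [ -4.  22.  83.   0.  75. -89.] F [-0.9  1.1 -1.7] M [ 0.149 -0.147 -0.005] w 16.1
turn [ 1.000e-04 -8.982e-01  1.000e-04] shift [ 0.1 -3.   0. ]
```

>>> carry_out(increments=[[[0, 0, 0], [0, 0.3, 0], 1], [[0, 0, 0], [0, 0.5, 0], 1], [[0, 0, 0], [0, 0.5, 0], 1]])

```text
time_s: 11.05
ee_pos: [616.3, -36.1, 415.0]
ee_rot: [-90.0, -0.0, 84.5]
force: [-1.1, 0.9, -0.5]
gripper_width: 16.0
```

```bash
python3 -c "
from h import *
go([616.3,-36.1,418.1],136)"
```

```text
t 11.05 pos [616.3 -36.1 415. ] rot [-90.   -0.   84.5] q [ -4.  22.  83.   0.  75. -89.] F [-1.1  0.9 -0.5] M [0.228 0.011 0.016] w 16.0
turn [ 5.000e-04 -8.981e-01 -1.000e-04] shift [ 0.  -3.1 -0. ]
```

>>> carry_out(increments=[[[0, 0.06, 0], [0, 0, 0], 1], [[0, 0.12, 0], [0, 0, 0], 1], [[0, 0.18, 0], [0, 0, 0], 1], [[0, 0.24, 0], [0, 0, 0], 1], [[0, 0.24, 0], [0, 0, 0], 1]])

```text
time_s: 11.47
ee_pos: [616.3, -36.2, 414.5]
ee_rot: [-90.0, -0.0, 70.7]
force: [0.6, 0.6, -2.5]
gripper_width: 16.4
```

```bash
python3 -c "
from h import *
go([616.3,-36.1,418.1],136)"
```

```text
t 11.47 pos [616.3 -36.2 414.5] rot [-90.   -0.   70.7] q [ -4.  22.  83.   0.  75. -75.] F [ 0.6  0.6 -2.5] M [ 0.271 -0.21   0.037] w 16.4
turn [ 0.0000e+00 -1.1396e+00  1.0000e-04] shift [ 0.  -3.6  0.1]
```

>>> carry_out(increments=[[[0, 0, 0], [0, 0.3, 0], 1], [[0, 0, 0], [0, 0.6, 0], 1], [[0, 0, 0], [0, 0.6, 0], 1]])

```text
time_s: 11.72
ee_pos: [616.3, -36.2, 414.2]
ee_rot: [-90.0, -0.0, 70.8]
force: [0.4, 0.2, -0.7]
gripper_width: 16.0
```

```bash
python3 -c "
from h import *
go([616.3,-36.1,418.1],136)"
```

```text
t 11.72 pos [616.3 -36.2 414.2] rot [-90.   -0.   70.8] q [ -4.  22.  83.   0.  75. -75.] F [ 0.4  0.2 -0.7] M [ 0.256 -0.16  -0.001] w 16.0
turn [ 3.0000e-04 -1.1385e+00 -0.0000e+00] shift [ 0.1 -3.9  0. ]
```

>>> carry_out(increments=[[[0, 0.06, 0], [0, 0.1, 0], 1], [[0, 0.12, 0], [0, 0.3, 0], 1], [[0, 0.18, 0], [0, 0.5, 0], 1], [[0, 0.24, 0], [0, 0.7, 0], 1], [[0, 0.3, 0], [0, 0.9, 0], 1], [[0, 0.3, 0], [0, 0.9, 0], 1]])

```text
time_s: 12.22
ee_pos: [616.4, -36.2, 413.3]
ee_rot: [-90.0, -0.0, 53.5]
force: [0.3, 1.7, -1.1]
gripper_width: 15.9
```

```bash
python3 -c "
from h import *
go([616.3,-36.1,418.1],136)"
```

```text
t 12.22 pos [616.4 -36.2 413.3] rot [-90.   -0.   53.5] q [ -4.  22.  83.   0.  75. -58.] F [ 0.3  1.7 -1.1] M [ 0.221 -0.241 -0.011] w 15.9
turn [ 6.0000e-04 -1.4399e+00 -0.0000e+00] shift [ 0.  -4.8  0.1]
```

>>> carry_out(increments=[[[0, 0.06, 0], [0, 0.2, 0], 1], [[0, 0.12, 0], [0, 0.3, 0], 1], [[0, 0.18, 0], [0, 0.5, 0], 1], [[0, 0.18, 0], [0, 0.5, 0], 1]])

```text
time_s: 12.55
ee_pos: [616.3, -36.2, 413.3]
ee_rot: [-90.0, -0.0, 43.3]
force: [-0.5, 1.1, 2.0]
gripper_width: 15.9
```

```bash
python3 -c "
from h import *
go([616.3,-36.1,418.1],136)"
```

```text
t 12.55 pos [616.3 -36.2 413.3] rot [-90.   -0.   43.3] q [ -4.  22.  83.  -0.  75. -48.] F [-0.5  1.1  2. ] M [ 0.281 -0.169 -0.037] w 15.9
turn [ 1.2000e-03 -1.6187e+00 -1.0000e-04] shift [ 0.1 -4.8  0.1]
```

>>> carry_out(increments=[[[0, 0.06, 0], [0, -0.3, 0], 1], [[0, 0.12, 0], [0, -0.3, 0], 1], [[0, 0.18, 0], [0, -0.3, 0], 1], [[0, 0.24, 0], [0, -0.3, 0], 1], [[0, 0.3, 0], [0, -0.3, 0], 1], [[0, 0.3, 0], [0, -0.3, 0], 1]])

```text
time_s: 13.05
ee_pos: [616.4, -36.2, 413.3]
ee_rot: [-90.0, -0.0, 26.1]
force: [-0.5, 0.6, -0.0]
gripper_width: 15.7
```

```bash
python3 -c "
from h import *
go([616.3,-36.1,418.1],136)"
```

```text
t 13.05 pos [616.4 -36.2 413.3] rot [-90.   -0.   26.1] q [ -4.  22.  83.   0.  75. -31.] F [-0.5  0.6 -0. ] M [ 0.24  -0.223  0.015] w 15.7
turn [ 9.0000e-04 -1.9178e+00  1.0000e-04] shift [-0.  -4.8  0.1]
```

>>> carry_out(increments=[[[0, 0.04, 0], [0, 0, 0], 1], [[0, 0.08, 0], [0, 0, 0], 1], [[0, 0.12, 0], [0, 0, 0], 1], [[0, 0.16, 0], [0, 0, 0], 1], [[0, 0.16, 0], [0, 0, 0], 1]])

```text
time_s: 13.47
ee_pos: [616.4, -36.0, 413.1]
ee_rot: [-90.0, -0.1, 17.0]
force: [0.7, 2.3, -0.1]
gripper_width: 15.8
```

```bash
python3 -c "
from h import *
go([616.3,-36.1,418.1],136)"
```

```text
t 13.47 pos [616.4 -36.  413.1] rot [-90.   -0.1  17. ] q [ -4.  22.  83.   0.  75. -21.] F [ 0.7  2.3 -0.1] M [ 0.468 -0.36   0.079] w 15.8
turn [ 1.0000e-03 -2.0767e+00  9.0000e-04] shift [-0.2 -5.  -0.1]
```

>>> carry_out(increments=[[[0, 0.015, 0], [0, 0, 0], 1], [[0, 0.03, 0], [0, 0, 0], 1], [[0, 0.03, 0], [0, 0, 0], 1]])

```text
time_s: 13.72
ee_pos: [616.5, -36.1, 413.1]
ee_rot: [-90.0, -0.1, 15.2]
force: [1.0, 2.9, 0.2]
gripper_width: 16.2
```

```bash
python3 -c "
from h import *
go([616.3,-36.1,418.1],136)"
```

```text
t 13.72 pos [616.5 -36.1 413.1] rot [-90.   -0.1  15.2] q [ -4.  22.  83.   0.  75. -20.] F [1.  2.9 0.2] M [ 0.515 -0.423  0.228] w 16.2
turn [ 1.0000e-03 -2.1086e+00  5.0000e-04] shift [-0.2 -5.   0. ]
```

>>> carry_out(increments=[[[0, 0, 0], [0, 0, 0], 1], [[0, 0, 0], [0, 0, 0], 1], [[0, 0, 0], [0, 0, 0], 1], [[0, 0, 0], [0, -0.5, 0], 1], [[0, 0, 0], [0, -1, 0], 1], [[0, 0, 0], [0, -1.5, 0], 1], [[0, 0, 0], [0, -2, 0], 1]], force=50)

```text
time_s: 14.3
ee_pos: [616.6, -36.1, 413.3]
ee_rot: [-90.0, 0.1, 15.1]
force: [5.4, 2.9, -12.7]
gripper_width: 15.7
```

```bash
python3 -c "
from h import *
go([616.3,-36.1,418.1],136)"
```

```text
t 14.3 pos [616.6 -36.1 413.3] rot [-90.    0.1  15.1] q [ -4.  22.  83.   0.  75. -20.] F [  5.4   2.9 -12.7] M [ 0.683 -1.319  0.186] w 15.7
turn [-1.6000e-03 -2.1097e+00  0.0000e+00] shift [-0.3 -4.8  0.1]
```

>>> carry_out(increments=[[[0, 0, 0], [0, -0.7, 0], 1], [[0, 0, 0], [0, -1.4, 0], 1], [[0, 0, 0], [0, -2.1, 0], 1], [[0, 0, 0], [0, -2.8, 0], 1], [[0, 0, 0], [0, -3.5, 0], 1]])

```text
time_s: 14.72
ee_pos: [616.7, -36.3, 413.9]
ee_rot: [-89.9, 0.3, 15.1]
force: [6.5, 2.4, -23.0]
gripper_width: 16.0
```

```bash
python3 -c "
from h import *
go([616.3,-36.1,418.1],136)"
```

```text
t 14.72 pos [616.7 -36.3 413.9] rot [-89.9   0.3  15.1] q [ -4.  22.  83.  -0.  76. -20.] F [  6.5   2.4 -23. ] M [ 0.47  -1.769  0.026] w 16.0
turn [-6.1000e-03 -2.1101e+00 -1.2000e-03] shift [-0.3 -4.2  0.3]
```

>>> carry_out(increments=[[[0, 0, 0], [0, -0.7, 0], 1], [[0, 0, 0], [0, -1.4, 0], 1], [[0, 0, 0], [0, -1.4, 0], 1], [[0, 0, 0], [0, -1.4, 0], 1]], force=60)

```text
time_s: 15.05
ee_pos: [616.8, -36.4, 414.5]
ee_rot: [-89.9, 0.3, 15.1]
force: [6.5, 2.3, -22.4]
gripper_width: 15.9
```

```bash
python3 - <<'E'
from h import *
go([616.3,-36.1,418.1],136)
I,Z,K,T=cam("wrist");cv2.imwrite("pics/w5.png",cv2.resize(I[100:292,128:384],(800,600),interpolation=2))
E
```

```text
t 15.05 pos [616.8 -36.4 414.5] rot [-89.9   0.3  15.1] q [ -4.  22.  83.  -0.  76. -20.] F [  6.5   2.3 -22.4] M [ 0.564 -1.857  0.023] w 15.9
turn [-7.4000e-03 -2.1102e+00 -1.4000e-03] shift [-0.4 -3.6  0.4]
```

View pics/w5.png

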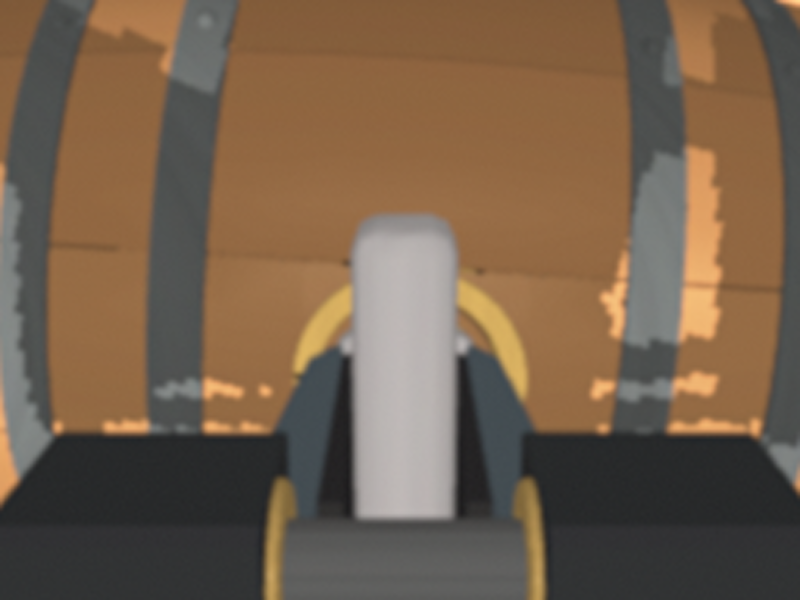

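The view shows the ring still centred round the bar; the bung itself is hidden. Drawing force has levelled off at about 22 N, so I continue the draw.

>>> carry_out(increments=[[[0, 0, 0], [0, -0.7, 0], 1], [[0, 0, 0], [0, -1.4, 0], 1], [[0, 0, 0], [0, -2.1, 0], 1], [[0, 0, 0], [0, -2.8, 0], 1], [[0, 0, 0], [0, -3.5, 0], 1], [[0, 0, 0], [0, -4.2, 0], 1], [[0, 0, 0], [0, -5, 0], 1], [[0, 0, 0], [0, -5, 0], 1]])

```text
time_s: 15.77
ee_pos: [616.9, -36.3, 419.1]
ee_rot: [-89.9, 0.4, 15.1]
force: [6.7, 2.1, -23.5]
gripper_width: 15.9
```

```bash
python3 -c "
from h import *
go([616.3,-36.1,418.1],136)"
```

```text
t 15.77 pos [616.9 -36.3 419.1] rot [-89.9   0.4  15.1] q [ -4.  22.  82.   0.  76. -20.] F [  6.7   2.1 -23.5] M [ 0.506 -1.822 -0.022] w 15.9
turn [-8.2000e-03 -2.1103e+00 -1.4000e-03] shift [-0.5  1.   0.4]
```

>>> carry_out(increments=[[[0, 0, 0], [0, -0.8, 0], 1], [[0, 0, 0], [0, -1.6, 0], 1], [[0, 0, 0], [0, -2.4, 0], 1], [[0, 0, 0], [0, -3.2, 0], 1], [[0, 0, 0], [0, -4, 0], 1], [[0, 0, 0], [0, -4.8, 0], 1], [[0, 0, 0], [0, -5.6, 0], 1], [[0, 0, 0], [0, -6.4, 0], 1], [[0, 0, 0], [0, -7.2, 0], 1], [[0, 0, 0], [0, -8, 0], 1]])

```text
time_s: 16.6
ee_pos: [616.8, -36.3, 429.9]
ee_rot: [-89.9, 0.2, 15.1]
force: [2.8, 2.0, -6.1]
gripper_width: 15.9
```

```bash
python3 -c "
from h import *
go([616.3,-36.1,418.1],136)"
```

```text
t 16.6 pos [616.8 -36.3 429.9] rot [-89.9   0.2  15.1] q [ -4.  22.  81.  -0.  78. -20.] F [ 2.8  2.  -6.1] M [ 0.574 -0.869 -0.016] w 15.9
turn [-4.7000e-03 -2.1103e+00 -9.0000e-04] shift [-0.4 11.8  0.3]
```

>>> carry_out(increments=[[[0, 0, 0], [0, -4, 0], 1], [[0, 0, 0], [0, -9, 0], 1], [[0, 0, 0], [0, -15, 0], 1], [[0, 0, 0], [0, -23, 0], 1], [[0, 0, 0], [0, -33, 0], 1], [[0, 0, 0], [0, -45, 0], 1], [[0, 0, 0], [0, -53, 0], 1], [[0, 0, 0], [0, -53, 0], 1], [[0, 0, 0], [0, -53, 0], 1], [[0, 0, 0], [0, -53, 0], 1]])

```text
time_s: 17.43
ee_pos: [616.0, -36.3, 485.5]
ee_rot: [-90.0, 0.1, 15.1]
force: [-0.2, -0.3, -3.7]
gripper_width: 16.1
```

```bash
python3 - <<'E'
from h import *
go([500,270,485],0)
I,Z,K,T=cam("side");P=cloud(Z,K,T)
M=np.linalg.inv(T);p=K@(M[:3]@[616,-36,250,1]);u,v=(p[:2]/p[2]).astype(int);print(u,v)
cv2.imwrite("pics/s6.png",cv2.resize(I[v-60:v+60,u-80:u+80],(800,600),interpolation=2))
# tray far corner extents from side & scene (first shots)
for n in("side","scene"):
    d=np.load(n+".npz");I,Z,K,T=[d[k] for k in"IZKT"];P=cloud(Z,K,T)
    m=(abs(P[...,2]-3)<2.5)&(abs(P[...,1]-270)<120)&(abs(P[...,0]-495)<120)&(I.min(2)>110)
    print(n,cv2.minAreaRect(P[m][:,:2].astype(np.float32)))
E
```

```text
t 17.43 pos [616.  -36.3 485.5] rot [-90.    0.1  15.1] q [ -4.  20.  75.  -0.  85. -20.] F [-0.2 -0.3 -3.7] M [-0.012 -0.105 -0.   ] w 16.1
turn [ 2.000e-04  2.639e-01 -1.200e-03] shift [-32.1   0.6 326. ]
250 134
side ((505.46142578125, 259.09912109375), (150.0572509765625, 191.0782470703125), 78.0035400390625)
scene ((493.5305480957031, 271.7861022949219), (180.79669189453125, 237.26553344726562), 86.46383666992188)
```

View pics/s6.png

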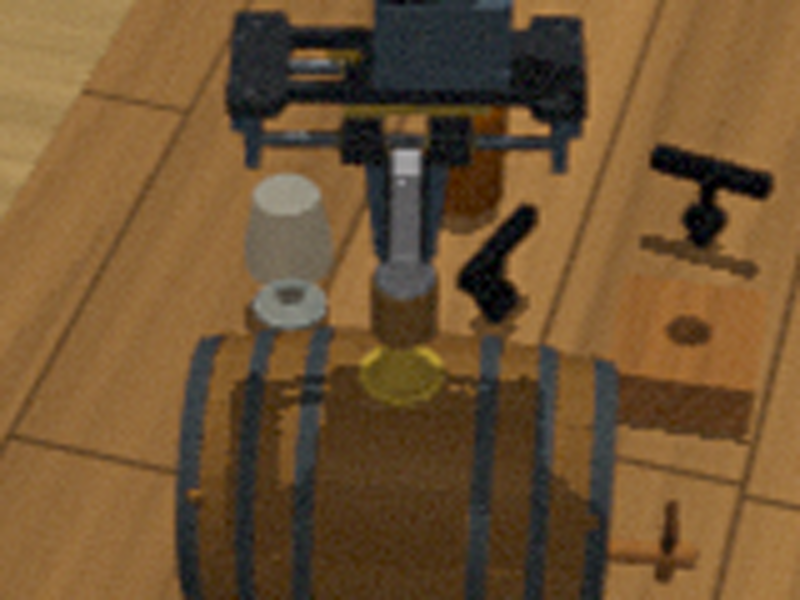

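Side crop: the bung, at about (405,305), is held fully clear of the brass ring (402,375), upright, with the collar against its face. Now to the tray.

>>> carry_out(increments=[[[0, 0, 0], [-2, 0, 20], 1], [[0, 0, 0], [-6, 0, 55], 1], [[0, 0, 0], [-9, 0, 90], 1], [[0, 0, 0], [-13, 0, 130], 1], [[0, 0, 0], [-17, 0, 170], 1], [[0, 0, 0], [-21, 10, 210], 1], [[0, 0, 0], [-25, 35, 250], 1], [[0, 0, 0], [-29, 65, 285], 1], [[0, 0, 0], [-32, 95, 310], 1], [[0, 0, 0], [-33, 120, 324], 1]])

```text
time_s: 18.32
ee_pos: [498.3, 270.1, 364.5]
ee_rot: [-90.0, 0.0, 15.2]
force: [1.1, -0.3, -2.8]
gripper_width: 15.6
```

>>> carry_out(increments=[[[0, 0, 0], [0, 25, 0], 1], [[0, 0, 0], [0, 50, 0], 1], [[0, 0, 0], [0, 70, 0], 1], [[0, 0, 0], [0, 80, 0], 1], [[0, 0, 0], [0, 83, 0], 1], [[0, 0, 0], [0, 83, 0], 1], [[0, 0, 0], [0, 83, 0], 1], [[0, 0, 0], [0, 83, 0], 1]])

```text
time_s: 18.98
ee_pos: [500.5, 268.0, 284.3]
ee_rot: [-90.0, -0.2, 15.1]
force: [0.8, 0.1, -2.6]
gripper_width: 16.0
```

```bash
python3 - <<'E'
from h import *
go([499,268,257],15)
I,Z,K,T=cam("side")
M=np.linalg.inv(T);p=K@(M[:3]@[499,268,50,1]);u,v=(p[:2]/p[2]).astype(int);print(u,v)
cv2.imwrite("pics/s7.png",cv2.resize(I[max(0,v-90):v+60,u-100:u+100],(800,600),interpolation=2))
E
```

```text
t 18.98 pos [500.5 268.  284.3] rot [-90.   -0.2  15.1] q [ 27.  23. 101.  -0.  56.  12.] F [ 0.8  0.1 -2.6] M [ 0.015 -0.198  0.02 ] w 16.0
turn [-0.0005  0.0019  0.0029] shift [-1.5 27.3  0.3]
260 274
```

View pics/s7.png

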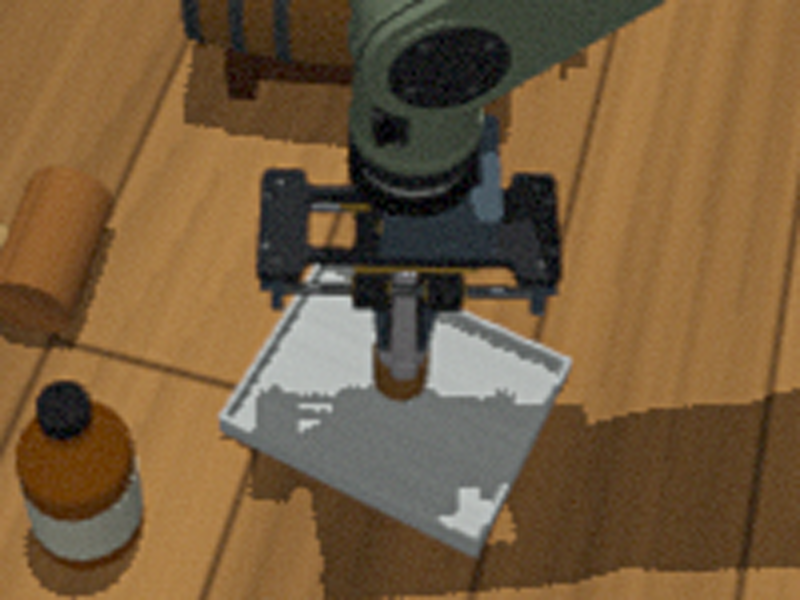

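Side crop: the bung, at (402,375), is over the middle of the near tray. Lowering gently.

>>> carry_out(increments=[[[0, 0, 0], [0, 8, 0], 1], [[0, 0, 0], [0, 16, 0], 1], [[0, 0, 0], [0, 20, 0], 1], [[0, 0, 0], [0, 22, 0], 1], [[0, 0, 0], [0, 23, 0], 1], [[0, 0, 0], [0, 23.5, 0], 1], [[0, 0, 0], [0, 24, 0], 1], [[0, 0, 0], [0, 24, 0], 1]])

```text
time_s: 19.7
ee_pos: [500.0, 268.0, 258.9]
ee_rot: [-90.0, -0.0, 15.1]
force: [-0.3, -0.0, -3.0]
gripper_width: 15.5
```

>>> carry_out(increments=[[[0, 0, 0], [0, 0.5, 0], 1], [[0, 0, 0], [0, 1, 0], 1], [[0, 0, 0], [0, 1.5, 0], 1], [[0, 0, 0], [0, 2, 0], 1], [[0, 0, 0], [0, 2, 0], 1]])

```text
time_s: 20.12
ee_pos: [499.9, 267.9, 256.8]
ee_rot: [-90.0, 0.0, 15.1]
force: [-0.4, -0.4, -3.8]
gripper_width: 15.5
```

>>> carry_out(increments=[[[0, 0, 0], [0, 0.5, 0], 1], [[0, 0, 0], [0, 1, 0], 1], [[0, 0, 0], [0, 1, 0], 1]])

```text
time_s: 20.37
ee_pos: [499.9, 267.9, 256.7]
ee_rot: [-90.0, -0.0, 15.1]
force: [-1.4, -1.6, 3.8]
gripper_width: 15.3
```

>>> carry_out(increments=[[[0, 0, 0], [0, 0.4, 0], 1], [[0, 0, 0], [0, 0.8, 0], 1], [[0, 0, 0], [0, 0.8, 0], 1]])

```text
time_s: 20.62
ee_pos: [499.8, 267.9, 256.6]
ee_rot: [-90.0, -0.0, 15.1]
force: [-3.1, -2.1, 9.8]
gripper_width: 15.7
```

>>> carry_out(increments=[[[0, 0, 0], [0, -0.8, 0], 1], [[0, 0, 0], [0, -1.3, 0], 1], [[0, 0, 0], [0, -1.3, 0], 0.7], [[0, 0, 0], [0, -1.3, 0], 0.5], [[0, 0, 0], [0, -1.3, 0], 0.4], [[0, 0, 0], [0, -1.3, 0], 0.4], [[0, 0, 0], [0, -1.3, 0], 0.4], [[0, 0, 0], [0, -1.3, 0], 0.4]], force=20)

```text
time_s: 21.28
ee_pos: [500.0, 268.0, 256.2]
ee_rot: [-90.0, 0.0, 15.1]
force: [0.9, -0.0, -0.3]
gripper_width: 52.9
```

Released with both sides clear. Retreating straight up.

>>> carry_out(increments=[[[0, 0, 0], [0, -5, 0], 0.4], [[0, 0, 0], [0, -15, 0], 0.4], [[0, 0, 0], [0, -35, 0], 0.4], [[0, 0, 0], [0, -65, 0], 0.4], [[0, 0, 0], [0, -100, 0], 0.4], [[0, 0, 0], [0, -130, 0], 0.4], [[0, 0, 0], [0, -130, 0], 0.4], [[0, 0, 0], [0, -130, 0], 0.4], [[0, 0, 0], [0, -130, 0], 0.4], [[0, 0, 0], [0, -130, 0], 0.4]])

```text
time_s: 22.12
ee_pos: [499.5, 267.8, 385.3]
ee_rot: [-90.0, 0.1, 15.1]
force: [-0.2, 0.4, 0.3]
gripper_width: 54.7
```

```bash
python3 - <<'E'
from h import *
go([499,268,390],15)
o=[]
for n in("side","scene"):
    I,Z,K,T=cam(n)
    M=np.linalg.inv(T);p=K@(M[:3]@[499,268,50,1]);u,v=(p[:2]/p[2]).astype(int)
    o.append(cv2.resize(I[v-60:v+60,u-55:u+55],(390,425),interpolation=2))
cv2.imwrite("pics/s8.png",np.hstack(o))
E
```

```text
t 22.12 pos [499.5 267.8 385.3] rot [-90.    0.1  15.1] q [27. 18. 92. -0. 69. 12.] F [-0.2  0.4  0.3] M [ 0.026 -0.118  0.009] w 54.7
turn [ 0.0006  0.0023 -0.0025] shift [-0.4 -4.7  0.4]
```

View pics/s8.png

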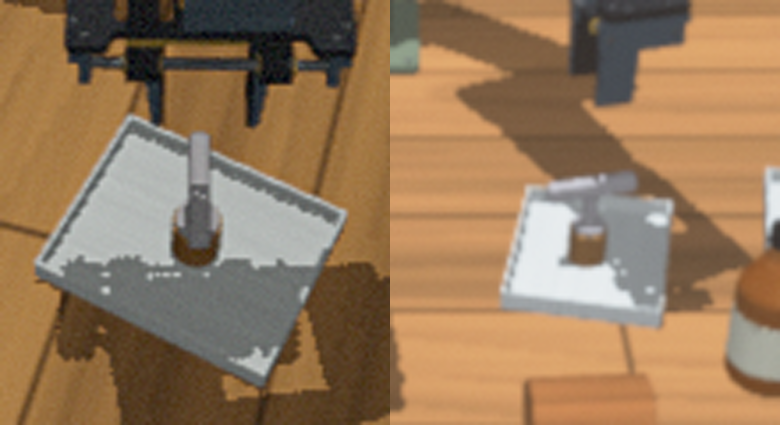

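Both views show the bung standing upright in the tray, at (197,237) and (588,240), with the puller in it, the collar on its face and the gripper clear. Handing in.

```bash
python3 -c "
from workcell import env
print(env.job_done())"
```

```text
the job is handed in; nothing more can be done
None
```

The bung is out of the cask and standing upright near the middle of the near tray, with the puller still screwed in. I handed the job in at about 22 s of robot time; no verdict was reported.

**What I did:**
- I took the bare steel puller from its block and lowered it into the bung. It met the threads about 4.8 mm above where the collar seated.
- I screwed it in about 2.1 rad until the collar was down and the torque rose, then stopped.
- I drew the bung straight up with about 22 N. The tool tilted 0.4° at most.
- I set it in the tray with about 10 N showing at the wrist, let go, and backed off.

**Last checks:**
- **Held:** Both outside views showed the bung upright near the middle of the tray, the collar on its face, and the gripper clear with no force on it.
- **Less certain:** The torque at the nip reached 0.23 N m, above the 0.13 N m minimum at which the bung may turn in its seat. The bar hid the witness line, so I could not see whether the bung turned slightly; the final 0.16 + 0.03 rad of turning keep any twist under the 19° limit.
- **Disagreed:** The ring centre came out about 1 mm apart in two measurements, so I used the average. There was up to 7 N of sideways load while drawing.
- **Not measured:** I did not check the bottle, flask, glass and mallet afterwards. I did not knowingly touch any of them.

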